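# Turn the paint tray round in its latched dock

## Robot

A 6-joint arm with a two-finger parallel gripper is mounted at the origin on the work surface. World frame = base frame: x ahead of the robot, y to its left, z up, the work surface at z = 0. Lengths are in m, angles in rad, forces in N, time in s.
With the tool pointing down it reaches from about 0.35 to 0.975 m from the base axis. Payload 4.9 kg.
Tool frame: the origin (TCP) lies on the centre line of the jaws, within the pads' length; the fingertips stand 14 mm ahead of it and the grasp point (between the pads) lies 5 mm behind it; z points along the fingers, y is the line along which they close (so a half turn about z gives the same grasp; the last joint's range is limited). The gripper opens to 85 mm and grips with 20 to 120 N. Pads are 22 mm wide; open, the fingers measure 114 mm over their backs; the gripper's body (76 mm by 85 mm) begins 54 mm behind the grasp point. The pads swing forward as they close: fully open they stand 13 mm farther back than shut.
Start: joints at [1.138, 0.053, 1.613, -0, 1.476, -0.119], TCP at [0.193, 0.594, 0.245] pointing down, gripper open.
Joint ranges: [-3.01, 3.01], [-1.01, 2.22], [0.06, 2.58], [-1.02, 4.17], [0.09, 2.62], [-3.14, 3.14]. Speed limits (rad/s): [2.57, 2.57, 3.14, 3.14, 3.14, 3.14].

## Interface

Orientations are given as a unit quaternion [w, x, y, z].
In Python, from plant import * gives the robot as it stands.
- The arm moves only by the tool send_rows, never from a script. Its argument "steps" is a list of rows, each an object with "translation": the shift along the tool's x, y, z in cm, a list of three; "delta_rot": the turn, a rotation vector about the tool's x, y, z in rad, a list of three; "jaw": the finger opening in cm, from 0 to 8.54. In form: [{"translation": [dx, dy, dz], "delta_rot": [rx, ry, rz], "jaw": jaw}, ...]. A call has exactly 8 rows; each row is the pose to reach, as a shift and turn from the pose commanded when the call began, along the tool's axes at that moment; what a row does not reach only later rows make up. A row lasts 1/10 s, in which the tool goes at most 50 mm and 8.59 degrees, less where a joint would pass 70% of its speed; a pose out of reach is approached as far as the arm can. A call with a gripper value outside its range is refused whole. The fingers move at their own pace and stop on an object; the grip force is fixed at half the most. Time passes only in rows, so rows that repeat a pose let the fingers close, or fill a call up. It gives the time, the measured TCP pose, the force, the opening and the grip force at its end, in the units of the state.
- state(): the state, without advancing time (a new reading comes with each control period).
- grab_frame(name): name is "side" or "top" or "wrist"; returns a dict with "pixels" (420x560x3 uint8, blue, green, red), "range_z" (420x560 float32, m along the optical axis (not along the pixel's ray), 0 where there is no reading), "fx", "fy", "cx", "cy" (pixels), "rvec" (rotation vector, rad) and "tvec" (3), from world to camera coordinates, as OpenCV has them. Camera axes: x right, y down, z forward; pixel columns grow to the right and rows downward; lengths in m; the calibration is good to about 2 mm. A picture is of the moment at which its call begins.
- job_done(): hands the job in; it is judged then, once.
The state is a dict: "time": time; "joint_pos": joint angles; "joint_vel": joint speeds; "joint_efforts": joint torques, N m; "tool_pos": TCP position; "tool_rot": TCP orientation; "contact_force": force on the tool from outside, world axes, zero at the start; "ft_torque": the same for the moment, N m; "gripper_width": opening from 0.0 (shut) to 1.0 (fully open); "grasp_force": force on a finger pad.
Only numpy, scipy, OpenCV 4.12 (cv2) and the standard library are available. Lean on these libraries where they do the work, as an engineer would, in place of code of your own. Each camera call takes 0.05 s, during which the arm holds its last target. There are 200 camera calls.

## Task

The paint tray was slid into the green sloping dock back to front. Push the yellow safety tab aside, lift the red latch, slide the tray right out of the dock by its wooden handle, turn it end for end and slide it fully home again with the orange end at the mouth, then press the red latch down again. Keep the tray's open side up, and leave the bottle, can, mug and egg carton where they stand.

Things in the scene. Friction and masses are not known exactly. Their poses are not given: they have to be found in the camera images.
- dock: Fixed green steel dock: a C-shaped sleeve for the tray, its floor leaning 30 deg (0.5236 rad) down to its -x side. Origin on the table under the floor's centre; z VERTICAL, y along the slide to the open mouth. Slope frame used below (mm, origin dock_home): v = dock y; u = up the slope = dock (0.866,0,0.5); w = square to the floor, outwards = dock (-0.5,0,0.866). Whole dock: u -137..57, v -83..119.
- dock_home (a point): Centre of the dock's sloping floor, 80 mm above the table, u=v=w=0. Home place of the tray's underside centre. Channel inside: u -48.5..48.5, back stop at v=-77, open mouth at v=78. The 8 mm side walls and the lips reach to w=49; the lips (underside w=44) leave a slot u -30.5..30.5 open along the top for the tray's handle.
- dock_mouth (a point): Floor centre at the open end of the dock, at u=0, v=78, w=0.
- tab (a joint): Yellow safety tab, slides along v on a track (u -136..-80, v 5..95, top w=20). 0 = safe: its tongue lies over a lug of the red latch and blocks it; grows towards -v (away from the mouth), 0.028 m = fully released; free of the lug from 0.016. Slides with about 1.5 N and stays where left.
- tab_fin (a point): Centre of the tab's upright fin: 26 (u) x 16 (v) x 34 (w) mm, standing square to the slope, from w=46 to 80, at u=-104, v=60 when the tab is at 0. Below it the tab's base is 28 x 24 mm.
- latch (a joint): Red latch lever; hinge along u at u=-68, v=-50, w=30. 0 = down, 0.5 rad = stop, fully lifted (grip rises along w); the mouth is free above 0.35. Stays where left; lifting or pressing its grip takes under 2 N. Its 12 mm wide arm runs to the mouth, where a tooth (v 81..91, u -74..-30, w 9..39 when down) stands before the tray.
- latch_grip (a point): Centre of the block at the latch's free end, 16 (u) x 30 (v) x 24 (w) mm, 154 mm from the hinge: at u=-68, v=104, w=30 when down, with free space for fingers on both sides (u) of it.
- tray: Loose wooden paint tray, 90 x 150 x 40 mm, about 0.35 kg, paint pots fixed in it; origin at the centre of its underside, z axis out of its open side, y along its length. Its -y end is orange, its +y end blue; corners of both ends taper in by 4 mm. Upright handle board along y in the middle: 14 (x) x 80 (y) mm, top at z=115 mm. It starts in the dock, blue end at the mouth, z along w.
- tray_grip (a point): Centre of the upper part of the handle board, on the tray's z axis 97 mm above its underside.
- tray_orange (a point): Middle of the orange end face of the tray (tray y = -75 mm, z = 20 mm).
- glue: Yellow glue bottle with red cap, 56 mm across, 155 mm tall, upright on the table; origin under it. Leave alone.
- can: Paint can with blue label, 76 mm across, 95 mm tall, upright on the table; origin under it. Leave alone.
- mug: White mug holding three brushes, 72 mm across, 90 mm tall (150 with the brushes); origin under it. Leave alone.
- eggs: Grey egg carton lying flat, 100 (x) x 190 (y) x 37 mm; origin under its centre. Leave alone.
Not all that is in view belongs to the job. There is more than one size of the tray; the job needs the largest.

How it is judged:
On the way, in this order (a step that is already met when the one before it is completed fails the run):
1. the safety tab is slid aside (value of joint tab above 0.014 m), for 0.1 s.
2. the latch is lifted (value of joint latch above 0.22 rad), for 0.1 s.
3. the tray is right out of the dock (distance between tray and dock_home above 0.155 m), for 0.1 s.
4. the tray is home again with the orange end at the mouth (distance between tray and dock_home below 0.009 m and y of tray_orange in the frame of dock above 0.062 m), for 0.2 s.
5. the latch is pressed down (value of joint latch below 0.06 rad), for 0.2 s.
At the end, for the whole second after the job is handed in: The tray's underside centre is within 9 mm of the home point, its orange end at the mouth, at rest, and the latch is down (below 0.06 rad) (all of step 4 and value of joint latch below 0.06 rad and linear speed of tray below 0.02 m/s); the robot touches nothing.
It fails at once if the tray is tipped more than 65 degrees from upright (angle between tray's own z axis and vertical above 1.13 rad).
It fails at once if the glue bottle is displaced by more than 25 mm (distance of glue from where it was at the start of the episode above 0.025 m).
It fails at once if the can is displaced by more than 25 mm (distance of can from where it was at the start of the episode above 0.025 m).
It fails at once if the mug is displaced by more than 25 mm (distance of mug from where it was at the start of the episode above 0.025 m).
It fails at once if the egg carton is displaced by more than 25 mm (distance of eggs from where it was at the start of the episode above 0.025 m).
It also fails if it takes over 72 s, if anything falls off the work surface, if the arm or the gripper's body presses on something with over 40 N, if the wrist force passes 120 N, or if a joint passes its speed limit or range.

## Working session

There is one attempt and no reset: what is moved stays moved. The work goes in short steps, Python scripts to look and compute and a tool call to move; the robot and the scene stay as the last step left them, time stands still between calls to the robot, and variables do not carry over. Pictures are saved under pics/ and viewed, at most 10 in all, crops included, and the job is handed in when it is done.

Besides the shell and the picture viewer there is one more tool, called as name([rows], argument=value, ...), one row to a line, values as JSON. send_rows: Moves the arm, as the interface text tells. Its arguments: {"type":"object","properties":{"steps":{"type":"array","items":{"type":"object","properties":{"translation":{"type":"array","items":{"type":"number"}},"delta_rot":{"type":"array","items":{"type":"number"}},"jaw":{"type":"number"}}}}},"required":["steps"]}

```bash
mkdir -p pics; ls; cat > h.py <<'E'
from plant import *
import numpy as np, cv2, pickle
from scipy.spatial.transform import Rotation as R
def cam(n):
    f=grab_frame(n); pickle.dump(f,open(f'pics/{n}.pkl','wb')); return f
def load(n): return pickle.load(open(f'pics/{n}.pkl','rb'))
def cloud(f):
    h,w=f['range_z'].shape; u,v=np.meshgrid(np.arange(w),np.arange(h)); z=f['range_z']
    P=np.stack([(u-f['cx'])/f['fx']*z,(v-f['cy'])/f['fy']*z,z],-1)
    Rm=cv2.Rodrigues(np.array(f['rvec'],float))[0]
    W=(P-np.array(f['tvec']).ravel())@Rm; W[z<=0]=np.nan
    return W
E
python3 - <<'E'
from h import *
s=state();print(s)
a=cam('side');b=cam('top')
for n,f in (('side',a),('top',b)):
    cv2.imwrite(f'pics/{n}1.png',cv2.resize(f['pixels'],(784,588)))
    print(n,f['fx'],f['rvec'],f['tvec'])
E
```

```text
pics
{'time': 0.0, 'joint_pos': array([ 1.13796817e+00,  5.33663958e-02,  1.61431860e+00,  2.05275363e-05,
        1.47599779e+00, -1.19005741e-01]), 'joint_vel': array([ 0.00065463,  0.00123942, -0.00306745,  0.00117948, -0.00035911,
        0.0005476 ]), 'joint_efforts': array([ 4.78636084e-04, -3.93655729e+01, -3.70189083e+01, -1.59511819e-04,
        6.89987792e-03, -1.56585077e-05]), 'tool_pos': array([0.19267831, 0.59392439, 0.24404239]), 'tool_rot': array([-2.94536973e-04,  1.56268995e-01,  9.87713981e-01, -1.00275436e-03]), 'contact_force': array([-0.22795084,  1.60039075, -0.39395254]), 'ft_torque': array([ 0.00260013,  0.00642203, -0.01983385]), 'grasp_force': 0.0, 'gripper_width': 1.0008554380497356}
side 483.21515647939026 [ 2.30029141 -0.69726913  0.28538156] [-0.46262824  0.386724    0.74914486]
top 438.51223089223305 [ 2.21405466 -2.21542574  0.11583631] [0.06332952 0.60021305 0.90438317]
```

View pics/side1.png

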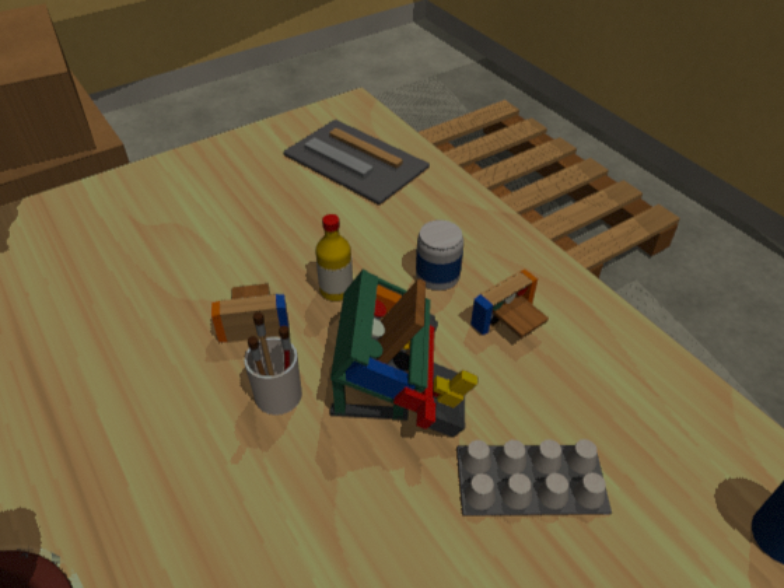

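View pics/top1.png

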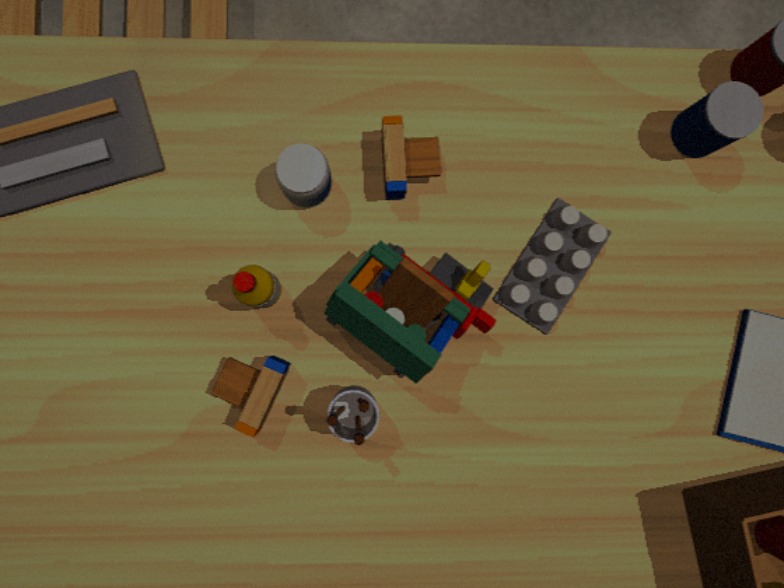

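Side view: dock centre about (385,350), red latch grip at (428,408), yellow fin at (465,385). In the top view the handle is at (415,300), the grip at (482,320), the fin at (478,278), and two smaller decoy trays lie on their sides. Next I fit the dock pose to the depth data.

```bash
cat > fit.py <<'E'
from h import *
from scipy.optimize import least_squares
def sdf(p,b):
    lo,hi=np.array(b,float).reshape(3,2).T; c=(lo+hi)/2;q=np.abs(p-c)-(hi-lo)/2
    return np.linalg.norm(np.maximum(q,0),axis=1)+np.minimum(q.max(1),0)
B={'g':[(48.5,56.5,-83,78,0,49),(-56.5,-48.5,-83,78,0,49),(30.5,56.5,-83,78,44,49),(-56.5,-30.5,-83,78,44,49)],
 'y':[(-117,-91,52,68,46,80)],'r':[(-76,-60,89,119,18,42),(-74,-62,-50,100,24,36)],'h':[(-7,7,-40,40,45,115)]}
def pts(n,roi):
    f=load(n);W=cloud(f)*1000;hsv=cv2.cvtColor(f['pixels'],cv2.COLOR_BGR2HSV)
    m=np.zeros(W.shape[:2],bool);x0,x1,y0,y1=[int(k/1.4) for k in roi];m[y0:y1,x0:x1]=1
    H,S,V=[hsv[...,i].astype(int) for i in range(3)]; z=W[...,2]
    c={'g':(H>60)&(H<95)&(S>120)&(V>30),'y':(H>22)&(H<32)&(S>200)&(z>80),'r':((H<5)|(H>175))&(S>200)&(V>110)&(z>60),'h':(H>5)&(H<20)&(z>150)}
    return {k:W[m&v&np.isfinite(z)] for k,v in c.items()}
def uvw(P,q):
    c,s=np.cos(q[2]),np.sin(q[2]);d=(P-[q[0],q[1],80])@np.array([[c,-s,0],[s,c,0],[0,0,1]])
    a,b=np.cos(np.pi/6),.5
    return np.c_[d[:,0]*a+d[:,2]*b,d[:,1],-d[:,0]*b+d[:,2]*a]
E
python3 - <<'E'
from fit import *
s=pts('side',(300,490,265,440));t=pts('top',(320,500,230,390))
for k in 'gyrh': print(k,len(s[k]),len(t[k]),np.median(s[k],0).round(),np.median(t[k],0).round())
def res(q,D,ks='gyrh'):
    o=[]
    for k in ks:
        p=uvw(D[k],q);o.append(np.min([np.abs(sdf(p,b)) for b in B[k]],0)*min(1,np.sqrt(300/max(1,len(p)))))
    return np.concatenate(o)
g0=np.median(np.r_[s['h'],t['h']],0)
for nm,D in (('side',s),('top',t),('both',{k:np.r_[s[k],t[k]] for k in s})):
    best=min((least_squares(res,[g0[0],g0[1],a],args=(D,),loss='soft_l1',f_scale=2.) for a in np.arange(-3,3.2,.5)),key=lambda r:r.cost)
    print(nm,best.x,best.cost,{k:np.median(res(best.x,D,k)).round(2) for k in 'gyrh'})
    for k in 'yrh':
        p=uvw(D[k],best.x);print(k,np.percentile(p,[2,98],axis=0).round(1).tolist())
q=best.x;np.save('dock.npy',q)
c,sn=np.cos(q[2]),np.sin(q[2])
print('u',[.866*c,.866*sn,.5],'v',[-sn,c,0])
for n,roi in(('eggs',(495,615,195,335)),('glue',(230,285,255,310)),('mug',(325,385,385,445)),('can',(275,335,140,210)),('tray2',(380,445,110,200)),('tray3',(205,292,350,435))):
    W=cloud(load('top'));x0,x1,y0,y1=[int(k/1.4) for k in roi];w=W[y0:y1,x0:x1].reshape(-1,3);w=w[w[:,2]>.02]
    print(n,np.percentile(w,[1,99],axis=0).round(3).tolist())
E
```

```text
g 2151 1792 [550.  39. 125.] [561.  71. 139.]
y 251 141 [622. -58.  90.] [626. -55.  95.]
r 377 213 [585. -35.  81.] [572. -46.  84.]
h 549 779 [601.  23. 173.] [606.  29. 173.]
side [568.35459427  63.72446826   2.48980468] 38551.863999374866 {'g': np.float64(0.3), 'y': np.float64(1.12), 'r': np.float64(1.2), 'h': np.float64(1.89)}
y [[-112.3, -154.6, -43.5], [77.9, 68.8, 81.0]]
r [[-72.2, -42.7, 33.8], [21.7, 117.1, 43.0]]
h [[-7.2, -31.2, 80.5], [5.0, 44.1, 116.1]]
top [570.35399723  63.46201681   2.47207012] 9181.443626285969 {'g': np.float64(0.45), 'y': np.float64(0.98), 'r': np.float64(1.59), 'h': np.float64(1.11)}
y [[-112.2, 50.8, 43.6], [-72.6, 68.1, 81.9]]
r [[-73.2, -41.3, 33.1], [21.4, 117.4, 43.9]]
h [[-6.4, -33.0, 79.5], [6.3, 42.3, 115.9]]
both [569.66475725  64.40788901  -3.80384286] 37752.18671100285 {'g': np.float64(0.27), 'y': np.float64(0.92), 'r': np.float64(1.02), 'h': np.float64(1.13)}
y [[-112.4, -151.7, -43.0], [78.2, 69.0, 81.9]]
r [[-73.0, -41.4, 33.5], [21.7, 117.8, 43.8]]
h [[-7.1, -31.9, 80.2], [5.4, 44.6, 116.3]]
u [np.float64(-0.6829367732345165), np.float64(0.5324972899123774), 0.5] v [np.float64(-0.6148929444715675), np.float64(-0.7886105926495572), 0]
eggs [[0.563, -0.257, 0.021], [0.732, -0.115, 0.041]]
glue [[0.584, 0.225, 0.029], [0.636, 0.278, 0.157]]
mug [[0.401, 0.082, 0.021], [0.469, 0.149, 0.152]]
can [[0.736, 0.151, 0.025], [0.805, 0.222, 0.099]]
tray2 [[0.75, -0.01, 0.027], [0.858, 0.074, 0.069]]
tray3 [[0.409, 0.214, 0.026], [0.509, 0.313, 0.068]]
```

```bash
cat >> h.py <<'E'
Q=np.array([.5697,.0644,2.4793])
c_,s_=np.cos(Q[2]),np.sin(Q[2])
U=np.array([.8660254*c_,.8660254*s_,.5]);V=np.array([-s_,c_,0.]);Wv=np.cross(U,V)
F=np.c_[U,V,Wv]; O=np.array([Q[0],Q[1],.08])
def pos(u,v,w): return O+F@np.array([u,v,w])/1000
def toF(p): return F.T@(np.array(p)-O)*1000
def Rt(sg,tilt=0): # tilt = latch angle: grip rises
    return np.c_[sg*V,sg*U,-Wv]@R.from_euler('y',sg*0.0+sg*tilt).as_matrix() if tilt else np.c_[sg*V,sg*U,-Wv]
def Rq(q): w,x,y,z=q; return R.from_quat([x,y,z,w]).as_matrix()
def delta(p0,R0,p1,R1): return (R0.T@(p1-p0)*100).round(2).tolist(), R.from_matrix(R0.T@R1).as_rotvec().round(3).tolist()
def now():
    s=state(); p,Rm=np.array(s['tool_pos']),Rq(s['tool_rot'])
    f=np.array(s['contact_force'])
    print('t',round(s['time'],2),'uvw',toF(p).round(1),'xyz',p.round(4),'F',(F.T@f).round(1),'open_mm',round(s['gripper_width']*85.4,1),'grip',round(s['grasp_force'],1),'q',np.round(s['joint_pos'],2))
    return p,Rm
E
python3 - <<'E'
from h import *
p,Rm=now()
def fk(q): return (R.from_euler('z',q[0])*R.from_euler('y',q[1]+q[2])*R.from_euler('z',q[3])*R.from_euler('y',q[4])*R.from_euler('z',q[5]+np.pi/2)).as_matrix()
print(np.abs(fk(state()['joint_pos'])-Rm).max())
for sg in(1,-1):
  for q1 in(-.2,0,.2):
    for q23 in(1.4,1.8,2.2):
      M=(R.from_euler('z',q1)*R.from_euler('y',q23)).as_matrix().T@Rt(sg)
      a=R.from_matrix(M).as_euler('ZYZ');a[2]-=np.pi/2
      print(sg,q1,q23,(np.mod(a+np.pi,2*np.pi)-np.pi).round(2))
for sg in (1,-1): print(sg,delta(p,Rm,pos(-104,64,150),Rt(sg)))
print(pos(-104,64,150),pos(-104,60,63), pos(0,0,92), pos(0,260,200))
E
```

```text
t 0.1 uvw [ 621.6 -185.8 -169.3] xyz [0.1927 0.594  0.2442] F [-0.1 -0.3  0.2] open_mm 85.2 grip 0.0 q [ 1.14  0.05  1.61  0.    1.48 -0.12]
3.885780586188048e-16
1 -0.2 1.4 [ 0.28  2.2  -2.57]
1 -0.2 1.8 [ 0.23  1.81 -2.68]
1 -0.2 2.2 [ 0.23  1.42 -2.77]
1 0 1.4 [ 0.37  2.14 -2.34]
1 0 1.8 [ 0.32  1.76 -2.49]
1 0 2.2 [ 0.32  1.38 -2.61]
1 0.2 1.4 [ 0.44  2.06 -2.13]
1 0.2 1.8 [ 0.39  1.69 -2.3 ]
1 0.2 2.2 [ 0.4   1.32 -2.46]
-1 -0.2 1.4 [0.28 2.2  0.57]
-1 -0.2 1.8 [0.23 1.81 0.46]
-1 -0.2 2.2 [0.23 1.42 0.37]
-1 0 1.4 [0.37 2.14 0.8 ]
-1 0 1.8 [0.32 1.76 0.66]
-1 0 2.2 [0.32 1.38 0.53]
-1 0.2 1.4 [0.44 2.06 1.01]
-1 0.2 1.8 [0.39 1.69 0.84]
-1 0.2 2.2 [0.4  1.32 0.69]
1 ([-65.54, -50.37, 8.71], [-0.458, 0.318, -1.193])
-1 ([-65.54, -50.37, 8.71], [0.349, 0.502, 1.869])
[ 0.6605137  -0.08757325  0.15790381] [ 0.62866998 -0.05766961  0.0825596 ] [0.60597489 0.03611338 0.15967434] [ 0.48867758 -0.20212461  0.25320508]
```

send_rows([
  {"translation":[-4,-3,-2],"delta_rot":[0,0,0],"jaw":6},
  {"translation":[-8,-6,-4],"delta_rot":[-0.03,0.02,-0.08],"jaw":6},
  {"translation":[-12,-9,-5],"delta_rot":[-0.06,0.04,-0.16],"jaw":6},
  {"translation":[-16,-12,-5],"delta_rot":[-0.1,0.07,-0.25],"jaw":6},
  {"translation":[-20,-15,-5],"delta_rot":[-0.13,0.09,-0.34],"jaw":6},
  {"translation":[-24,-18,-5],"delta_rot":[-0.16,0.11,-0.43],"jaw":6},
  {"translation":[-28,-21,-5],"delta_rot":[-0.2,0.14,-0.52],"jaw":6},
  {"translation":[-32,-24,-5],"delta_rot":[-0.23,0.16,-0.6],"jaw":6},
])

```text
time: 0.9
tool_pos: [0.4189, 0.2722, 0.2951]
tool_rot: [-0.06, -0.145, 0.98, 0.125]
contact_force: [1.3, 0.9, 1.0]
gripper_width: 0.703
grasp_force: 0.0
```

```bash
python3 - <<'E'
from h import *
p,Rm=now(); print(delta(p,Rm,pos(-104,63,230),Rt(1)))
E
```

```text
t 0.9 uvw [321.3 -71.1  63. ] xyz [0.4189 0.2722 0.2951] F [ 0.1 -1.5  1.1] open_mm 60.1 grip 0.0 q [ 0.28 -0.26  1.84  0.26  1.65 -1.57]
([-15.14, -44.7, -6.38], [-0.225, 0.16, -0.589])
```

send_rows([
  {"translation":[-1.5,-4.5,-1.6],"delta_rot":[-0.03,0.02,-0.08],"jaw":4.5},
  {"translation":[-3,-9,-3],"delta_rot":[-0.06,0.04,-0.16],"jaw":4.5},
  {"translation":[-4.6,-13.5,-4],"delta_rot":[-0.09,0.06,-0.23],"jaw":4.5},
  {"translation":[-6,-18,-5],"delta_rot":[-0.11,0.08,-0.3],"jaw":4.5},
  {"translation":[-7.6,-22.4,-5.5],"delta_rot":[-0.14,0.1,-0.37],"jaw":4.5},
  {"translation":[-9,-27,-6],"delta_rot":[-0.17,0.12,-0.44],"jaw":4.5},
  {"translation":[-10.6,-31.5,-6],"delta_rot":[-0.2,0.14,-0.52],"jaw":4.5},
  {"translation":[-12,-36,-6],"delta_rot":[-0.225,0.16,-0.589],"jaw":4.5},
])

```text
time: 1.7
tool_pos: [0.6383, -0.0399, 0.2485]
tool_rot: [-0.114, -0.423, 0.868, 0.233]
contact_force: [-0.5, 0.6, -0.3]
gripper_width: 0.526
grasp_force: 0.0
```

```bash
python3 - <<'E'
from h import *
p,Rm=now(); print(delta(p,Rm,pos(-104,60,150),Rt(1)))
E
```

```text
t 1.7 uvw [-18.1  40.1 205. ] xyz [ 0.6383 -0.0399  0.2485] F [ 0.5 -0.1 -0.6] open_mm 44.9 grip 0.0 q [-0.26  0.37  1.31  0.21  1.95 -2.71]
([1.98, -8.59, 5.5], [0.0, -0.001, -0.001])
```

send_rows([
  {"translation":[0.5,-2,1],"delta_rot":[0,0,0],"jaw":4.5},
  {"translation":[1,-4,2],"delta_rot":[0,0,0],"jaw":4.5},
  {"translation":[1.5,-6,3.5],"delta_rot":[0,0,0],"jaw":4.5},
  {"translation":[2,-8,5],"delta_rot":[0,0,0],"jaw":4.5},
  {"translation":[2,-8.6,5.5],"delta_rot":[0,0,0],"jaw":4.5},
  {"translation":[2,-8.6,5.5],"delta_rot":[0,0,0],"jaw":4.5},
  {"translation":[2,-8.6,5.5],"delta_rot":[0,0,0],"jaw":4.5},
  {"translation":[2,-8.6,5.5],"delta_rot":[0,0,0],"jaw":4.5},
])

```text
time: 2.5
tool_pos: [0.6627, -0.0826, 0.161]
tool_rot: [-0.113, -0.423, 0.869, 0.231]
contact_force: [-1.1, -0.2, 0.0]
gripper_width: 0.528
grasp_force: 0.0
```

```bash
python3 - <<'E'
from fit import *
p,Rm=now(); f=cam('wrist'); cv2.imwrite('pics/w1.png',f['pixels'])
w=cloud(f); g=(w-O)@F*1000
hsv=cv2.cvtColor(f['pixels'],cv2.COLOR_BGR2HSV);H,S=hsv[...,0],hsv[...,1]
for n,m in (('y',(H>22)&(H<32)&(S>200)&(g[...,2]>40)),('r',((H<5)|(H>175))&(S>200)&(g[...,2]>15)),('h',(H>5)&(H<20)&(g[...,2]>80))):
    q=g[m&np.isfinite(g[...,2])]
    if len(q): print(n,len(q),np.percentile(q,[3,50,97],axis=0).round(1).tolist())
E
```

```text
t 2.5 uvw [-101.3   58.8  152. ] xyz [ 0.6627 -0.0826  0.161 ] F [ 0.7  0.8 -0.4] open_mm 45.1 grip 0.0 q [-0.31  0.5   1.28  0.18  1.85 -2.78]
y 1721 [[-112.1, 51.6, 43.0], [-94.0, 61.5, 48.7], [-73.8, 69.7, 80.0]]
r 4794 [[-74.6, -32.3, 26.4], [-65.5, 80.8, 36.4], [-33.9, 118.4, 42.1]]
h 9425 [[-236.6, 10.4, 80.5], [-106.4, 69.7, 99.3], [2.1, 177.3, 210.9]]
```

View pics/w1.png

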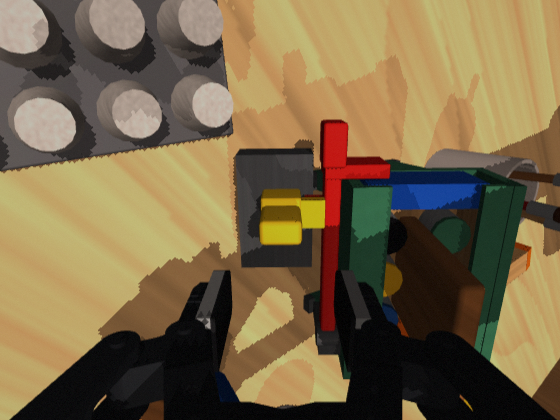

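The fin at (283,216) lies midway between the fingers, and its top is at w≈80. I can descend and grip it.

send_rows([
  {"translation":[0,-0.2,2.5],"delta_rot":[0,0,0],"jaw":4.5},
  {"translation":[0.1,-0.2,5],"delta_rot":[0,0,0],"jaw":4.5},
  {"translation":[0.1,-0.2,7],"delta_rot":[0,0,0],"jaw":4.5},
  {"translation":[0.1,-0.2,8.4],"delta_rot":[0,0,0],"jaw":4.5},
  {"translation":[0.1,-0.2,8.4],"delta_rot":[0,0,0],"jaw":4.5},
  {"translation":[0.1,-0.2,8.4],"delta_rot":[0,0,0],"jaw":2.4},
  {"translation":[0.1,-0.2,8.4],"delta_rot":[0,0,0],"jaw":2.2},
  {"translation":[0.1,-0.2,8.4],"delta_rot":[0,0,0],"jaw":2.2},
])

```text
time: 3.35
tool_pos: [0.6303, -0.059, 0.0874]
tool_rot: [-0.113, -0.423, 0.869, 0.232]
contact_force: [-3.4, 2.6, 6.1]
gripper_width: 0.291
grasp_force: 61.8
```

```bash
python3 -c "
from h import *
now()"
```

```text
t 3.35 uvw [-103.4   60.1   68.2] xyz [ 0.6303 -0.059   0.0874] F [6.7 0.  3.1] open_mm 24.9 grip 61.8 q [-0.29  0.49  1.42  0.19  1.72 -2.78]
```

Gripped. Next: slide the tab 27 mm towards -v, release, and rise.

send_rows([
  {"translation":[-0.6,0,0],"delta_rot":[0,0,0],"jaw":2.2},
  {"translation":[-1.2,0,0],"delta_rot":[0,0,0],"jaw":2.2},
  {"translation":[-1.8,0,0],"delta_rot":[0,0,0],"jaw":2.2},
  {"translation":[-2.4,0,0],"delta_rot":[0,0,0],"jaw":2.2},
  {"translation":[-2.7,0,0],"delta_rot":[0,0,0],"jaw":2.2},
  {"translation":[-2.7,0,0],"delta_rot":[0,0,0],"jaw":2.2},
  {"translation":[-2.7,0,0],"delta_rot":[0,0,0],"jaw":2.2},
  {"translation":[-2.7,0,0],"delta_rot":[0,0,0],"jaw":4.5},
])

```text
time: 4.15
tool_pos: [0.6472, -0.0383, 0.086]
tool_rot: [-0.113, -0.422, 0.869, 0.231]
contact_force: [1.0, -0.7, 0.4]
gripper_width: 0.444
grasp_force: 0.0
```

send_rows([
  {"translation":[0,0,0],"delta_rot":[0,0,0],"jaw":4.5},
  {"translation":[0,0,0],"delta_rot":[0,0,0],"jaw":4.5},
  {"translation":[0,0,-2],"delta_rot":[0,0,0],"jaw":4.5},
  {"translation":[0,0,-4],"delta_rot":[0,0,0],"jaw":4.5},
  {"translation":[0,0,-6],"delta_rot":[0,0,0],"jaw":4.5},
  {"translation":[2,1,-6],"delta_rot":[0,0,0],"jaw":4},
  {"translation":[5,2.5,-6],"delta_rot":[0,0,0],"jaw":3.5},
  {"translation":[7.1,3.5,-6],"delta_rot":[0,0,0],"jaw":3.2},
])

```text
time: 4.95
tool_pos: [0.6017, -0.0943, 0.1553]
tool_rot: [-0.114, -0.422, 0.869, 0.231]
contact_force: [0.3, -0.5, 0.3]
gripper_width: 0.38
grasp_force: 0.0
```

```bash
python3 - <<'E'
from fit import *
p,Rm=now(); f=cam('wrist'); cv2.imwrite('pics/w2.png',f['pixels'])
g=(cloud(f)-O)@F*1000
hsv=cv2.cvtColor(f['pixels'],cv2.COLOR_BGR2HSV);H,S=hsv[...,0],hsv[...,1]
for n,m in (('y',(H>22)&(H<32)&(S>200)&(g[...,2]>40)),('grip',((H<5)|(H>175))&(S>180)&(g[...,2]>15)&(g[...,1]>92))):
    q=g[m&np.isfinite(g[...,2])]
    if len(q): print(n,len(q),np.percentile(q,[3,50,97],axis=0).round(1).tolist())
E
```

```text
t 4.95 uvw [-68.7 105.4 126.6] xyz [ 0.6017 -0.0943  0.1553] F [-0.4  0.2  0.5] open_mm 32.4 grip 0.0 q [-0.35  0.38  1.45  0.16  1.81 -2.82]
y 72 [[-93.1, 24.1, 42.7], [-73.7, 29.0, 44.3], [-26.2, 117.6, 189.7]]
grip 1940 [[-73.6, 92.6, 17.6], [-62.8, 101.1, 40.2], [-31.5, 121.1, 42.3]]
```

View pics/w2.png

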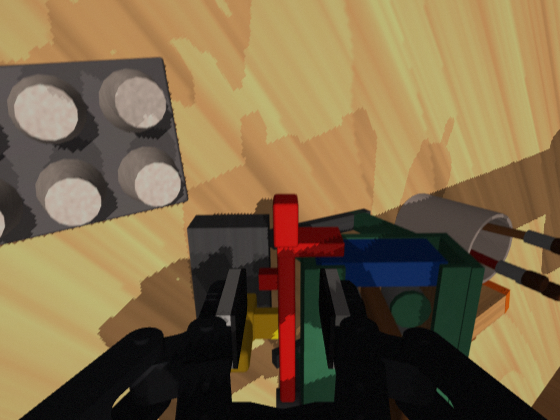

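The tab is clear, with the lug showing at (268,280). The latch grip at (286,215) is centred between the fingers. Descend and close on it.

send_rows([
  {"translation":[0.3,0,2],"delta_rot":[0,0,0],"jaw":3.4},
  {"translation":[0.3,0,4],"delta_rot":[0,0,0],"jaw":3.4},
  {"translation":[0.3,0,6],"delta_rot":[0,0,0],"jaw":3.4},
  {"translation":[0.3,0,8],"delta_rot":[0,0,0],"jaw":3.4},
  {"translation":[0.3,0,9.4],"delta_rot":[0,0,0],"jaw":3.4},
  {"translation":[0.3,0,9.4],"delta_rot":[0,0,0],"jaw":3.4},
  {"translation":[0.3,0,9.4],"delta_rot":[0,0,0],"jaw":1.2},
  {"translation":[0.3,0,9.4],"delta_rot":[0,0,0],"jaw":1.2},
])

```text
time: 5.8
tool_pos: [0.5631, -0.0663, 0.0749]
tool_rot: [-0.115, -0.423, 0.868, 0.233]
contact_force: [-6.4, 3.9, 3.1]
gripper_width: 0.175
grasp_force: 59.7
```

```bash
python3 - <<'E'
from h import *
p,Rm=now()
a,b=toF(p)[1:]; u=toF(p)[0]
r=np.hypot(a+50,b-30);th0=np.arctan2(b-30,a+50)
for t in np.linspace(.06,.48,8): print(delta(p,Rm,pos(u,-50+r*np.cos(th0+t),30+r*np.sin(th0+t)),Rm@R.from_euler('y',t).as_matrix()))
E
```

```text
t 5.8 uvw [-67.6 107.2  33.2] xyz [ 0.5631 -0.0663  0.0749] F [ 8.   0.8 -1. ] open_mm 14.9 grip 59.7 q [-0.33  0.38  1.6   0.17  1.66 -2.83]
([-0.05, 0.0, -0.94], [-0.0, 0.06, -0.0])
([-0.15, 0.0, -1.88], [-0.0, 0.12, 0.0])
([-0.31, 0.01, -2.81], [0.0, 0.18, 0.0])
([-0.52, 0.01, -3.73], [0.0, 0.24, -0.0])
([-0.79, 0.01, -4.63], [-0.0, 0.3, 0.0])
([-1.12, 0.01, -5.52], [0.0, 0.36, 0.0])
([-1.49, 0.02, -6.38], [-0.0, 0.42, -0.0])
([-1.92, 0.02, -7.22], [-0.0, 0.48, 0.0])
```

send_rows([
  {"translation":[-0.05,0,-0.94],"delta_rot":[0,0.06,0],"jaw":1.2},
  {"translation":[-0.15,0,-1.88],"delta_rot":[0,0.12,0],"jaw":1.2},
  {"translation":[-0.3,0,-2.8],"delta_rot":[0,0.18,0],"jaw":1.2},
  {"translation":[-0.5,0,-3.7],"delta_rot":[0,0.24,0],"jaw":1.2},
  {"translation":[-0.8,0,-4.6],"delta_rot":[0,0.3,0],"jaw":1.2},
  {"translation":[-1.1,0,-5.5],"delta_rot":[0,0.36,0],"jaw":1.2},
  {"translation":[-1.5,0,-6.4],"delta_rot":[0,0.42,0],"jaw":1.2},
  {"translation":[-1.9,0,-7.2],"delta_rot":[0,0.48,0],"jaw":1.2},
])

```text
time: 6.6
tool_pos: [0.6036, -0.0727, 0.1374]
tool_rot: [-0.318, -0.466, 0.816, 0.126]
contact_force: [-6.4, 4.8, 0.7]
gripper_width: 0.174
grasp_force: 59.4
```

send_rows([
  {"translation":[0,0,0],"delta_rot":[0,0,0],"jaw":1.2},
  {"translation":[0,0,0],"delta_rot":[0,0,0],"jaw":3.4},
  {"translation":[0,0,0],"delta_rot":[0,0,0],"jaw":3.4},
  {"translation":[0,0,0],"delta_rot":[0,0,0],"jaw":3.4},
  {"translation":[0,0,-1.5],"delta_rot":[0,0,0],"jaw":3.4},
  {"translation":[0,0,-3.5],"delta_rot":[0,0,0],"jaw":3.4},
  {"translation":[0,0,-5.5],"delta_rot":[0,0,0],"jaw":3.4},
  {"translation":[0,0,-7],"delta_rot":[0,0,0],"jaw":3.4},
])

```text
time: 7.4
tool_pos: [0.6489, -0.0681, 0.191]
tool_rot: [-0.316, -0.465, 0.817, 0.124]
contact_force: [0.1, 0.2, 0.5]
gripper_width: 0.396
grasp_force: 0.0
```

```bash
python3 - <<'E'
from h import *
p,Rm=now(); print(delta(p,Rm,pos(-2,0,190),Rt(1)))
f=cam('top');cv2.imwrite('pics/t2.png',cv2.resize(f['pixels'][140:310,200:400],(800,680))[:600])
E
```

```text
t 7.4 uvw [-69.2  55.7 168.1] xyz [ 0.6489 -0.0681  0.191 ] F [ 0.3 -0.2  0.4] open_mm 33.8 grip 0.0 q [-0.14  0.57  1.17 -0.21  2.06 -2.78]
([-3.9, 6.73, -4.52], [-0.002, -0.479, -0.004])
```

View pics/t2.png

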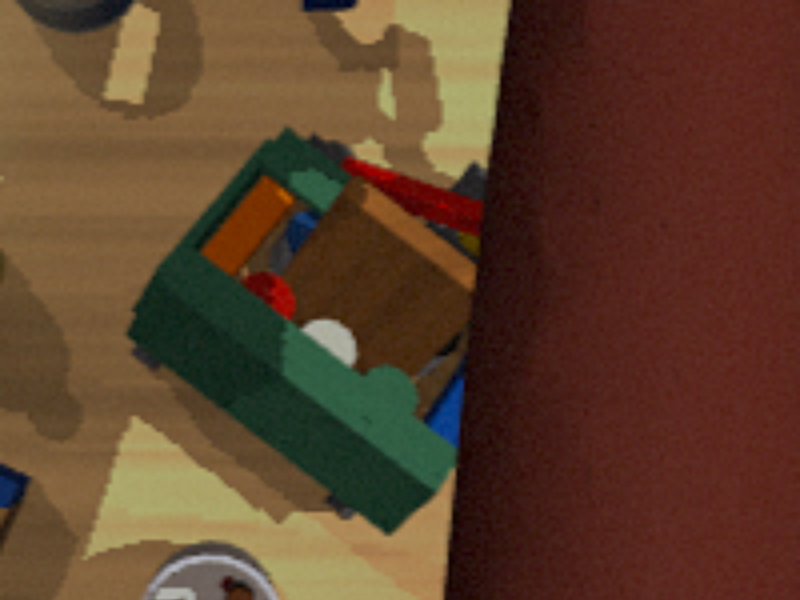

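The red arm now swings away from the wall at (430,195), so the latch is up. The arm hides the grip end. Next I go above the handle and check from there.

send_rows([
  {"translation":[-0.3,0.4,-2],"delta_rot":[0,0,0],"jaw":3.4},
  {"translation":[-0.8,1.5,-4],"delta_rot":[0,-0.08,0],"jaw":3.4},
  {"translation":[-1.5,2.8,-4.5],"delta_rot":[0,-0.16,0],"jaw":3.4},
  {"translation":[-2.2,4,-4.5],"delta_rot":[0,-0.24,0],"jaw":3.4},
  {"translation":[-3,5.4,-4.5],"delta_rot":[0,-0.32,0],"jaw":3.4},
  {"translation":[-3.9,6.7,-4.5],"delta_rot":[0,-0.4,0],"jaw":3.4},
  {"translation":[-3.9,6.7,-4.5],"delta_rot":[0,-0.48,0],"jaw":3.4},
  {"translation":[-3.9,6.7,-4.5],"delta_rot":[0,-0.48,0],"jaw":3.4},
])

```text
time: 8.25
tool_pos: [0.6444, 0.0038, 0.2423]
tool_rot: [-0.113, -0.421, 0.869, 0.231]
contact_force: [0.5, -0.0, -0.4]
gripper_width: 0.399
grasp_force: 0.0
```

```bash
python3 - <<'E'
from fit import *
p,Rm=now(); f=cam('wrist'); cv2.imwrite('pics/w3.png',f['pixels'])
g=(cloud(f)-O)@F*1000
hsv=cv2.cvtColor(f['pixels'],cv2.COLOR_BGR2HSV);H,S=hsv[...,0],hsv[...,1]
for n,m in (('handle',(g[...,2]>108)&(g[...,2]<122)&(abs(g[...,0])<20)&(abs(g[...,1])<70)),('red',((H<5)|(H>175))&(S>180)&(g[...,0]<-55)&(g[...,0]>-80))):
    q=g[m&np.isfinite(g[...,2])]
    if len(q): print(n,len(q),np.percentile(q,[2,50,98],axis=0).round(1).tolist())
print(delta(p,Rm,pos(-2,0,92),Rt(1)))
E
```

```text
t 8.25 uvw [ -2.1   1.9 188.6] xyz [0.6444 0.0038 0.2423] F [-0.5 -0.2 -0.2] open_mm 34.0 grip 0.0 q [-0.2   0.37  1.31  0.24  1.92 -2.65]
handle 2858 [[-8.0, -32.0, 110.8], [-1.3, 9.2, 113.4], [5.3, 43.6, 114.9]]
red 5802 [[-77.1, -36.0, 40.9], [-63.9, 64.5, 94.5], [-56.8, 102.2, 118.4]]
([-0.18, 0.04, 9.66], [-0.002, 0.001, -0.006])
```

View pics/w3.png

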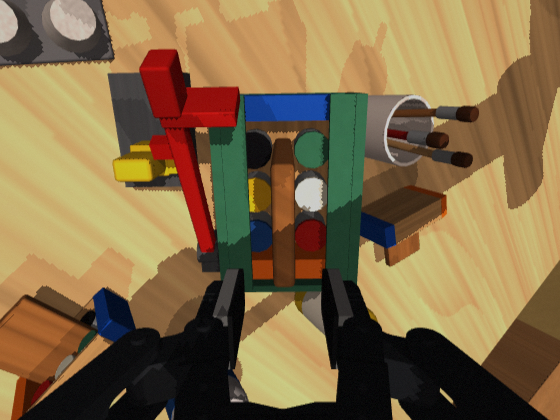

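The latch is up, with its grip at w≈118 (pixel 160,90). The handle at (284,210) is centred between the fingers. Descend and grip.

send_rows([
  {"translation":[0,0,2],"delta_rot":[0,0,0],"jaw":3.2},
  {"translation":[0.1,0.1,4],"delta_rot":[0,0,0],"jaw":3.2},
  {"translation":[0.1,0.1,6],"delta_rot":[0,0,0],"jaw":3.2},
  {"translation":[0.1,0.1,8],"delta_rot":[0,0,0],"jaw":3.2},
  {"translation":[0.1,0.1,9.6],"delta_rot":[0,0,0],"jaw":3.2},
  {"translation":[0.1,0.1,9.6],"delta_rot":[0,0,0],"jaw":3.2},
  {"translation":[0.1,0.1,9.6],"delta_rot":[0,0,0],"jaw":0.8},
  {"translation":[0.1,0.1,9.6],"delta_rot":[0,0,0],"jaw":0.8},
])

```text
time: 9.1
tool_pos: [0.6067, 0.0342, 0.1598]
tool_rot: [-0.113, -0.423, 0.869, 0.231]
contact_force: [-1.5, 1.3, -2.5]
gripper_width: 0.156
grasp_force: 60.2
```

send_rows([
  {"translation":[0,0,0],"delta_rot":[0,0,0],"jaw":0.8},
  {"translation":[0,0,-0.1],"delta_rot":[0,0,0],"jaw":0.8},
  {"translation":[0.5,0,-0.15],"delta_rot":[0,0,0],"jaw":0.8},
  {"translation":[1.2,0,-0.15],"delta_rot":[0,0,0],"jaw":0.8},
  {"translation":[2,0,-0.15],"delta_rot":[0,0,0],"jaw":0.8},
  {"translation":[3,0,-0.15],"delta_rot":[0,0,0],"jaw":0.8},
  {"translation":[4,0,-0.15],"delta_rot":[0,0,0],"jaw":0.8},
  {"translation":[4,0,-0.15],"delta_rot":[0,0,0],"jaw":0.8},
])

```text
time: 9.9
tool_pos: [0.5812, 0.001, 0.1604]
tool_rot: [-0.114, -0.421, 0.869, 0.232]
contact_force: [0.6, -0.2, -5.3]
gripper_width: 0.156
grasp_force: 60.0
```

```bash
python3 - <<'E'
from h import *
now()
E
```

```text
t 9.9 uvw [-1.4 42.9 93.6] xyz [0.5812 0.001  0.1604] F [-3.2 -0.2 -4.3] open_mm 13.3 grip 60.0 q [-0.22  0.3   1.55  0.22  1.78 -2.71]
```

send_rows([
  {"translation":[1.5,0,0],"delta_rot":[0,0,0],"jaw":0.8},
  {"translation":[3.5,0,0],"delta_rot":[0,0,0],"jaw":0.8},
  {"translation":[6,0,0],"delta_rot":[0,0,0],"jaw":0.8},
  {"translation":[8.5,0,0],"delta_rot":[0,0,0],"jaw":0.8},
  {"translation":[11,0,0],"delta_rot":[0,0,0],"jaw":0.8},
  {"translation":[13.5,0,0],"delta_rot":[0,0,0],"jaw":0.8},
  {"translation":[15.7,0,0],"delta_rot":[0,0,0],"jaw":0.8},
  {"translation":[15.7,0,0],"delta_rot":[0,0,0],"jaw":0.8},
])

```text
time: 10.7
tool_pos: [0.4831, -0.1234, 0.1609]
tool_rot: [-0.114, -0.421, 0.87, 0.232]
contact_force: [0.6, 0.6, -4.5]
gripper_width: 0.157
grasp_force: 60.0
```

```bash
python3 - <<'E'
from h import *
p,Rm=now(); f=cam('side'); g=(cloud(f)-O)@F*1000
cv2.imwrite('pics/s3.png',cv2.resize(f['pixels'],(784,588)))
E
```

```text
t 10.7 uvw [ -0.4 201.4  93.6] xyz [ 0.4831 -0.1234  0.1609] F [-2.3 -0.8 -3.8] open_mm 13.4 grip 60.0 q [-0.46  0.15  1.72  0.11  1.79 -2.93]
```

View pics/s3.png

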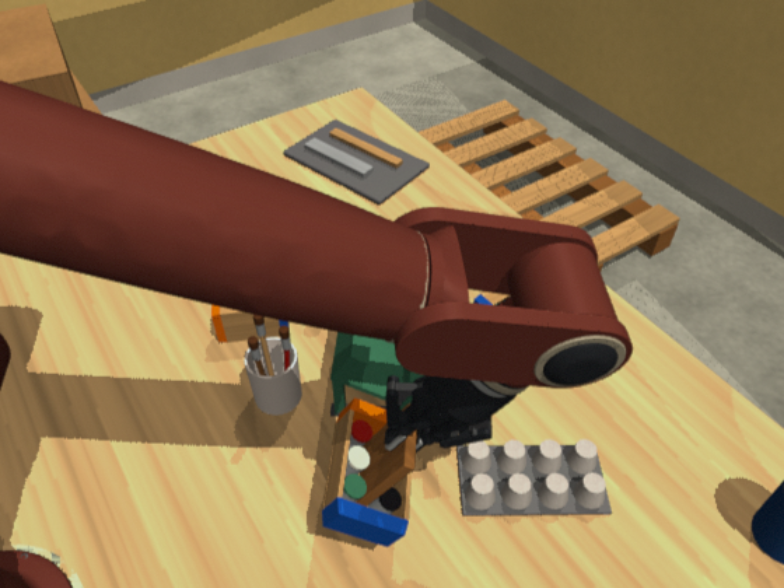

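The tray is out, with its blue end near (365,525), and clear of the dock and bystanders. Next: lift slightly and turn half a turn about the tool axis.

send_rows([
  {"translation":[0.3,0,-1],"delta_rot":[0,0,0.05],"jaw":0.8},
  {"translation":[0.6,0,-2],"delta_rot":[0,0,0.15],"jaw":0.8},
  {"translation":[1,0,-3],"delta_rot":[0,0,0.29],"jaw":0.8},
  {"translation":[1,0,-3],"delta_rot":[0,0,0.43],"jaw":0.8},
  {"translation":[1,0,-3],"delta_rot":[0,0,0.57],"jaw":0.8},
  {"translation":[1,0,-3],"delta_rot":[0,0,0.71],"jaw":0.8},
  {"translation":[1,0,-3],"delta_rot":[0,0,0.85],"jaw":0.8},
  {"translation":[1,0,-3],"delta_rot":[0,0,1],"jaw":0.8},
])

```text
time: 11.55
tool_pos: [0.4908, -0.1378, 0.1869]
tool_rot: [-0.211, 0.048, 0.965, 0.148]
contact_force: [-0.4, -0.2, -5.3]
gripper_width: 0.16
grasp_force: 60.0
```

send_rows([
  {"translation":[0,0,0],"delta_rot":[0,0,0.14],"jaw":0.8},
  {"translation":[0,0,0],"delta_rot":[0,0,0.28],"jaw":0.8},
  {"translation":[0,0,0],"delta_rot":[0,0,0.42],"jaw":0.8},
  {"translation":[0,0,0],"delta_rot":[0,0,0.56],"jaw":0.8},
  {"translation":[0,0,0],"delta_rot":[0,0,0.7],"jaw":0.8},
  {"translation":[0,0,0],"delta_rot":[0,0,0.84],"jaw":0.8},
  {"translation":[0,0,0],"delta_rot":[0,0,0.98],"jaw":0.8},
  {"translation":[0,0,0],"delta_rot":[0,0,1.12],"jaw":0.8},
])

```text
time: 12.35
tool_pos: [0.4908, -0.1377, 0.1868]
tool_rot: [-0.258, 0.553, 0.792, 0.013]
contact_force: [0.5, 0.3, -4.8]
gripper_width: 0.159
grasp_force: 60.0
```

send_rows([
  {"translation":[0,0,0],"delta_rot":[0,0,0.14],"jaw":0.8},
  {"translation":[0,0,0],"delta_rot":[0,0,0.28],"jaw":0.8},
  {"translation":[0,0,0],"delta_rot":[0,0,0.42],"jaw":0.8},
  {"translation":[0,0,0],"delta_rot":[0,0,0.56],"jaw":0.8},
  {"translation":[0,0,0],"delta_rot":[0,0,0.7],"jaw":0.8},
  {"translation":[0,0,0],"delta_rot":[0,0,0.84],"jaw":0.8},
  {"translation":[0,0,0],"delta_rot":[0,0,0.95],"jaw":0.8},
  {"translation":[0,0,0],"delta_rot":[0,0,1.02],"jaw":0.8},
])

```text
time: 13.15
tool_pos: [0.4907, -0.1378, 0.1869]
tool_rot: [-0.232, 0.869, 0.422, -0.114]
contact_force: [-0.6, -0.1, -4.4]
gripper_width: 0.155
grasp_force: 60.1
```

```bash
python3 - <<'E'
from h import *
p,Rm=now(); print(delta(p,Rm,pos(-1,200,94),Rt(-1)))
f=cam('wrist'); g=(cloud(f)-O)@F*1000
cv2.imwrite('pics/w4.png',f['pixels'])
hsv=cv2.cvtColor(f['pixels'],cv2.COLOR_BGR2HSV);H,S=hsv[...,0],hsv[...,1]
m=(g[...,2]>130)&(g[...,2]<158)&(abs(g[...,0])<25)&(abs(g[...,1]-210)<60)&(H>4)&(H<20)
q=g[m]
print(len(q),np.percentile(q,[2,50,98],axis=0).round(1).tolist())
top=q[q[:,2]>np.percentile(q[:,2],60)]
for lo in range(150,270,10):
    t=top[(top[:,1]>=lo)&(top[:,1]<lo+10)]
    if len(t)>20: print(lo,len(t),np.percentile(t[:,0],[3,97]).round(1),np.median(t[:,2]).round(1))
E
```

```text
t 13.15 uvw [ -0.3 208.  123.6] xyz [ 0.4907 -0.1378  0.1869] F [-1.8  0.5 -4.1] open_mm 13.2 grip 60.1 q [-0.47  0.15  1.67  0.1   1.84  0.2 ]
([0.8, 0.06, 2.96], [0.001, 0.0, -0.005])
8738 [[-10.7, 164.6, 132.7], [0.3, 196.5, 144.3], [11.4, 237.2, 147.0]]
160 244 [-4.3  5.2] 144.9
170 613 [-4.7  5.5] 145.0
180 505 [-4.7  5.4] 144.9
190 709 [-12.6  15.8] 145.2
200 476 [-22.1  22.7] 145.0
210 445 [-8.   8.5] 145.0
220 283 [-4.7  5.2] 144.8
230 220 [-4.5  5. ] 144.8
```

View pics/w4.png

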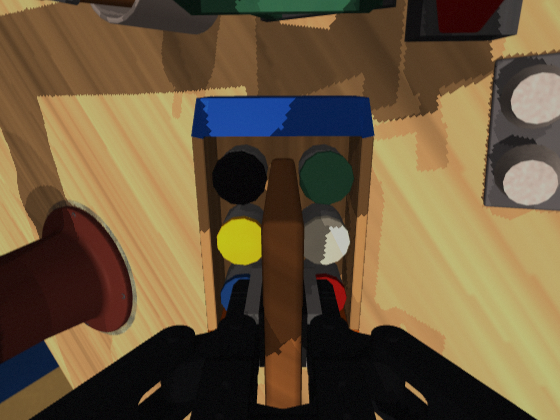

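After the turn the blue end (285,117) leads towards the dock, and the handle is straight. Align and start inserting.

send_rows([
  {"translation":[0,0.07,1],"delta_rot":[0,0,-0.005],"jaw":0.8},
  {"translation":[0,0.07,2],"delta_rot":[0,0,-0.005],"jaw":0.8},
  {"translation":[0.8,0.07,3],"delta_rot":[0,0,-0.005],"jaw":0.8},
  {"translation":[2,0.07,3],"delta_rot":[0,0,-0.005],"jaw":0.8},
  {"translation":[3.5,0.07,3],"delta_rot":[0,0,-0.005],"jaw":0.8},
  {"translation":[4.2,0.07,3],"delta_rot":[0,0,-0.005],"jaw":0.8},
  {"translation":[4.2,0.07,3],"delta_rot":[0,0,-0.005],"jaw":0.8},
  {"translation":[4.2,0.07,3],"delta_rot":[0,0,-0.005],"jaw":0.8},
])

```text
time: 14.0
tool_pos: [0.5056, -0.0962, 0.1608]
tool_rot: [-0.232, 0.867, 0.426, -0.113]
contact_force: [0.2, 0.3, -4.4]
gripper_width: 0.153
grasp_force: 60.0
```

```bash
python3 - <<'E'
from h import *
p,Rm=now(); print(delta(p,Rm,pos(-1,100,93.8),Rt(-1)))
f=cam('wrist'); g=(cloud(f)-O)@F*1000
cv2.imwrite('pics/w5.png',f['pixels'])
hsv=cv2.cvtColor(f['pixels'],cv2.COLOR_BGR2HSV);H,S,V_=hsv[...,0],hsv[...,1],hsv[...,2]
m=(g[...,2]>44)&(g[...,2]<54)&(H>55)&(H<95)&(S>100)&(abs(g[...,1]-60)<40)
q=g[m]; l=q[q[:,0]<0,0]; r=q[q[:,0]>0,0]
print('lips',len(l),len(r),np.percentile(l,[1,99]).round(1),np.percentile(r,[1,99]).round(1),np.median(q[:,2]))
m=(g[...,2]>20)&(g[...,2]<50)&(H>100)&(H<130)&(S>150)&(abs(g[...,1]-85)<30)
q=g[m];print('blue',len(q),np.percentile(q,[1,50,99],axis=0).round(1).tolist())
E
```

```text
t 14.0 uvw [ -1.4 166.1  94.1] xyz [ 0.5056 -0.0962  0.1608] F [-2.1 -0.4 -3.8] open_mm 13.1 grip 60.0 q [-0.4   0.18  1.69  0.13  1.78  0.25]
([6.61, -0.01, 0.02], [0.002, 0.001, 0.004])
lips 2334 5052 [-54.  -28.7] [32.1 57.8] 48.21908022824953
blue 6943 [[-42.6, 87.2, 35.5], [-0.7, 96.2, 40.3], [41.7, 105.2, 41.8]]
```

View pics/w5.png

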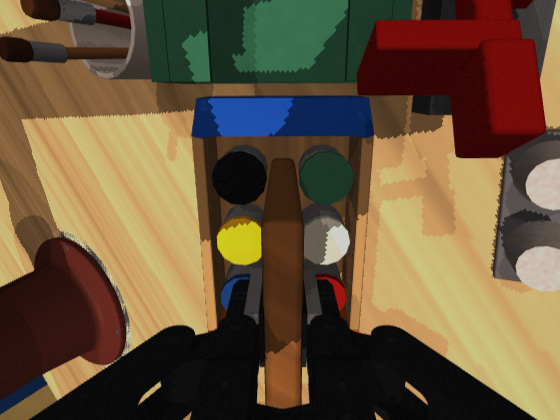

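The dock slot's centre is about u=+1.5 and the tray's about -0.5, so I shift 2 mm up-slope and enter slowly.

send_rows([
  {"translation":[0,-0.2,0],"delta_rot":[0,0,0.004],"jaw":0.8},
  {"translation":[0.8,-0.2,0],"delta_rot":[0,0,0.004],"jaw":0.8},
  {"translation":[1.6,-0.2,0],"delta_rot":[0,0,0.004],"jaw":0.8},
  {"translation":[2.4,-0.2,0],"delta_rot":[0,0,0.004],"jaw":0.8},
  {"translation":[3.2,-0.2,0],"delta_rot":[0,0,0.004],"jaw":0.8},
  {"translation":[4,-0.2,0],"delta_rot":[0,0,0.004],"jaw":0.8},
  {"translation":[5,-0.2,0],"delta_rot":[0,0,0.004],"jaw":0.8},
  {"translation":[6,-0.2,0],"delta_rot":[0,0,0.004],"jaw":0.8},
])

```text
time: 14.85
tool_pos: [0.5411, -0.0471, 0.1615]
tool_rot: [-0.232, 0.868, 0.424, -0.114]
contact_force: [0.3, -0.1, -4.1]
gripper_width: 0.154
grasp_force: 60.0
```

```bash
python3 - <<'E'
from h import *
now()
E
```

```text
t 14.85 uvw [  0.9 105.5  93.6] xyz [ 0.5411 -0.0471  0.1615] F [-2.3 -0.1 -3.4] open_mm 13.1 grip 60.0 q [-0.31  0.22  1.63  0.18  1.78  0.35]
```

send_rows([
  {"translation":[1,0,0],"delta_rot":[0,0,0],"jaw":0.8},
  {"translation":[2.2,0,0],"delta_rot":[0,0,0],"jaw":0.8},
  {"translation":[3.5,0,0],"delta_rot":[0,0,0],"jaw":0.8},
  {"translation":[5,0,0],"delta_rot":[0,0,0],"jaw":0.8},
  {"translation":[6.5,0,0],"delta_rot":[0,0,0],"jaw":0.8},
  {"translation":[8,0,0],"delta_rot":[0,0,0],"jaw":0.8},
  {"translation":[9.2,0,0],"delta_rot":[0,0,0],"jaw":0.8},
  {"translation":[9.2,0,0],"delta_rot":[0,0,0],"jaw":0.8},
])

```text
time: 15.65
tool_pos: [0.5981, 0.0261, 0.1615]
tool_rot: [-0.232, 0.868, 0.424, -0.113]
contact_force: [0.0, -0.2, -4.2]
gripper_width: 0.156
grasp_force: 60.0
```

send_rows([
  {"translation":[0.2,0,0],"delta_rot":[0,0,0],"jaw":0.8},
  {"translation":[0.4,0,0],"delta_rot":[0,0,0.0],"jaw":0.8},
  {"translation":[0.6,0,0],"delta_rot":[0,0,0],"jaw":0.8},
  {"translation":[0.7,0,0],"delta_rot":[0,0,0],"jaw":0.8},
  {"translation":[0.8,0,0],"delta_rot":[0,0,0],"jaw":0.8},
  {"translation":[0.9,0,0],"delta_rot":[0,0,0],"jaw":0.8},
  {"translation":[0.9,0,0],"delta_rot":[0,0,0],"jaw":0.8},
  {"translation":[0.9,0,0],"delta_rot":[0,0,0],"jaw":0.8},
])

```text
time: 16.45
tool_pos: [0.6027, 0.0318, 0.1614]
tool_rot: [-0.232, 0.868, 0.423, -0.114]
contact_force: [-0.1, 0.6, -4.0]
gripper_width: 0.156
grasp_force: 60.0
```

```bash
python3 - <<'E'
from h import *
now()
E
```

```text
t 16.45 uvw [ 0.8  5.4 93.6] xyz [0.6027 0.0318 0.1614] F [-1.6 -0.4 -3.7] open_mm 13.3 grip 60.0 q [-0.17  0.34  1.5   0.24  1.78  0.48]
```

send_rows([
  {"translation":[0.1,0,0],"delta_rot":[0,0,0],"jaw":0.8},
  {"translation":[0.2,0,0],"delta_rot":[0,0,0.0],"jaw":0.8},
  {"translation":[0.25,0,0],"delta_rot":[0,0,0],"jaw":0.8},
  {"translation":[0.3,0,0],"delta_rot":[0,0,0],"jaw":0.8},
  {"translation":[0.35,0,0],"delta_rot":[0,0,0],"jaw":0.8},
  {"translation":[0.4,0,0],"delta_rot":[0,0,0],"jaw":0.8},
  {"translation":[0.4,0,0],"delta_rot":[0,0,0],"jaw":0.8},
  {"translation":[0.4,0,0],"delta_rot":[0,0,0],"jaw":0.8},
])

```text
time: 17.25
tool_pos: [0.6044, 0.033, 0.1617]
tool_rot: [-0.231, 0.868, 0.423, -0.116]
contact_force: [-3.3, -7.8, -1.2]
gripper_width: 0.15
grasp_force: 60.7
```

```bash
python3 - <<'E'
from h import *
now()
f=cam('wrist'); g=(cloud(f)-O)@F*1000
hsv=cv2.cvtColor(f['pixels'],cv2.COLOR_BGR2HSV);H,S=hsv[...,0],hsv[...,1]
m=(H>55)&(H<95)&(S>100)&(g[...,2]>44)&(g[...,2]<54)
print('green v',np.percentile(g[m][:,1],[.5,99.5]).round(1))
m=(g[...,2]>30)&(g[...,2]<46)&(H>100)&(H<130)&(S>150)&(abs(g[...,0])<28)
q=g[m];print('blue',len(q),np.percentile(q,[1,50,99],axis=0).round(1).tolist())
E
```

```text
t 17.25 uvw [ 0.4  3.4 94.1] xyz [0.6044 0.033  0.1617] F [-2.5  8.2  0.1] open_mm 12.8 grip 60.7 q [-0.17  0.34  1.49  0.24  1.78  0.49]
green v [-76.5  49.8]
blue 4419 [[-27.5, -74.7, 36.0], [0.2, -65.9, 39.7], [27.5, 12.3, 41.3]]
```

Back-stop contact, with 8 N on v and the blue face at the stop. Next: lower, release, rise.

send_rows([
  {"translation":[-0.15,0,0.1],"delta_rot":[0,0,0],"jaw":0.8},
  {"translation":[-0.15,0,0.15],"delta_rot":[0,0,0],"jaw":0.8},
  {"translation":[-0.15,0,0.15],"delta_rot":[0,0,0],"jaw":2.6},
  {"translation":[-0.15,0,0.15],"delta_rot":[0,0,0],"jaw":2.6},
  {"translation":[-0.15,0,0.15],"delta_rot":[0,0,0],"jaw":2.6},
  {"translation":[-0.15,0,-1.5],"delta_rot":[0,0,0],"jaw":2.8},
  {"translation":[-0.15,0,-4],"delta_rot":[0,0,0],"jaw":2.8},
  {"translation":[-0.15,0,-6.5],"delta_rot":[0,0,0],"jaw":2.8},
])

```text
time: 18.1
tool_pos: [0.6305, 0.0137, 0.2194]
tool_rot: [-0.232, 0.868, 0.424, -0.113]
contact_force: [-0.2, 0.4, -0.5]
gripper_width: 0.326
grasp_force: 0.0
```

```bash
python3 - <<'E'
from h import *
p,Rm=now(); print(delta(p,Rm,pos(-68,96,180),Rt(-1)))
f=cam('wrist'); g=(cloud(f)-O)@F*1000
m=(g[...,2]>105)&(g[...,2]<122)&(abs(g[...,0])<20)&(abs(g[...,1])<60)
q=g[m];print(np.percentile(q,[2,50,98],axis=0).round(1).tolist())
E
```

```text
t 18.1 uvw [  1.2   2.6 160.3] xyz [0.6305 0.0137 0.2194] F [ 0.1 -0.2 -0.6] open_mm 27.9 grip 0.0 q [-0.19  0.35  1.38  0.24  1.88  0.49]
([-9.34, 6.93, -1.96], [0.001, -0.0, -0.001])
[[-7.9, -39.6, 110.3], [-1.1, -5.3, 113.4], [5.5, 36.1, 114.9]]
```

The tray sits at v≈-2, u≈-1. Now press the latch down with closed fingers, following its arc.

send_rows([
  {"translation":[0,0,-2.5],"delta_rot":[0,0,0],"jaw":0},
  {"translation":[-1.5,1.2,-2.5],"delta_rot":[0,0,0],"jaw":0},
  {"translation":[-3,2.5,-2.5],"delta_rot":[0,0,0],"jaw":0},
  {"translation":[-5,4.2,-2.5],"delta_rot":[0,0,0],"jaw":0},
  {"translation":[-7,5.8,-2.5],"delta_rot":[0,0,0],"jaw":0},
  {"translation":[-8.5,6.9,-2.5],"delta_rot":[0,0,0],"jaw":0},
  {"translation":[-8.5,6.9,-2.5],"delta_rot":[0,0,0],"jaw":0},
  {"translation":[-8.5,6.9,-2.5],"delta_rot":[0,0,0],"jaw":0},
])

```text
time: 18.95
tool_pos: [0.634, -0.0979, 0.2042]
tool_rot: [-0.233, 0.868, 0.423, -0.114]
contact_force: [0.2, 0.2, 0.1]
gripper_width: 0.002
grasp_force: 0.0
```

send_rows([
  {"translation":[0,0,4],"delta_rot":[0,0,0],"jaw":0},
  {"translation":[0,0,5.7],"delta_rot":[0,0,0],"jaw":0},
  {"translation":[0,0,7],"delta_rot":[0,0,0],"jaw":0},
  {"translation":[-0.6,0,8.5],"delta_rot":[0,0,0],"jaw":0},
  {"translation":[-1.05,0,9.9],"delta_rot":[0,0,0],"jaw":0},
  {"translation":[-1.4,0,11.4],"delta_rot":[0,0,0],"jaw":0},
  {"translation":[-1.6,0,12.7],"delta_rot":[0,0,0],"jaw":0},
  {"translation":[-1.6,0,13.2],"delta_rot":[0,0,0],"jaw":0},
])

```text
time: 19.75
tool_pos: [0.574, -0.0708, 0.0935]
tool_rot: [-0.23, 0.869, 0.424, -0.113]
contact_force: [3.3, -6.3, 19.2]
gripper_width: -0.001
grasp_force: 9.5
```

send_rows([
  {"translation":[0,0,0],"delta_rot":[0,0,0],"jaw":0},
  {"translation":[0,0,0],"delta_rot":[0,0,0],"jaw":0},
  {"translation":[0,0,0],"delta_rot":[0,0,0],"jaw":0},
  {"translation":[0,0,0],"delta_rot":[0,0,0],"jaw":0},
  {"translation":[0,0,0],"delta_rot":[0,0,0],"jaw":0},
  {"translation":[0,0,0],"delta_rot":[0,0,0],"jaw":0},
  {"translation":[0,0,0],"delta_rot":[0,0,0],"jaw":0},
  {"translation":[0,0,0],"delta_rot":[0,0,0],"jaw":0},
])

```text
time: 20.55
tool_pos: [0.5742, -0.0709, 0.0938]
tool_rot: [-0.23, 0.869, 0.424, -0.113]
contact_force: [0.1, -2.4, 11.1]
gripper_width: -0.002
grasp_force: 5.2
```

```bash
python3 - <<'E'
from h import *
now()
E
```

```text
t 20.55 uvw [-68.2 104.   55.3] xyz [ 0.5742 -0.0709  0.0938] F [ 4.2  1.8 10.4] open_mm -0.1 grip 5.2 q [-0.33  0.38  1.56  0.16  1.69  0.31]
```

Tips are at w≈41, which matches the latch at 0. Retreat and check from the wrist camera.

send_rows([
  {"translation":[0,0,-1],"delta_rot":[0,0,0],"jaw":0},
  {"translation":[0,0,-3],"delta_rot":[0,0,0],"jaw":0},
  {"translation":[0,0,-6],"delta_rot":[0,0,0],"jaw":0},
  {"translation":[-1,0,-9],"delta_rot":[0,0,0],"jaw":0},
  {"translation":[-3,0,-12],"delta_rot":[0,0,0],"jaw":0},
  {"translation":[-6,0,-15],"delta_rot":[0,0,0],"jaw":0},
  {"translation":[-8,0,-16],"delta_rot":[0,0,0],"jaw":0},
  {"translation":[-8,0,-16],"delta_rot":[0,0,0],"jaw":0},
])

```text
time: 21.35
tool_pos: [0.5863, -0.1844, 0.2308]
tool_rot: [-0.231, 0.869, 0.422, -0.112]
contact_force: [0.8, 0.3, -0.1]
gripper_width: 0.001
grasp_force: 0.0
```

```bash
python3 - <<'E'
from h import *
now()
f=cam('wrist'); g=(cloud(f)-O)@F*1000
cv2.imwrite('pics/w6.png',f['pixels'])
hsv=cv2.cvtColor(f['pixels'],cv2.COLOR_BGR2HSV);H,S=hsv[...,0],hsv[...,1]
m=((H<5)|(H>175))&(S>180)&(g[...,0]>-82)&(g[...,0]<-55)&(g[...,1]>85)&(g[...,1]<125)
print('grip',np.percentile(g[m],[2,50,98],axis=0).round(1).tolist())
m=(g[...,2]>105)&(g[...,2]<122)&(abs(g[...,0])<20)&(abs(g[...,1])<60)
if m.any(): print('handle',np.percentile(g[m],[2,50,98],axis=0).round(1).tolist())
E
```

```text
t 21.35 uvw [-68.4 186.  213.6] xyz [ 0.5863 -0.1844  0.2308] F [-0.4 -0.7  0.2] open_mm 0.1 grip 0.0 q [-0.47  0.35  1.36  0.1   1.94  0.21]
grip [[-73.9, 85.5, 36.8], [-66.0, 100.9, 40.8], [-56.1, 118.9, 42.6]]
```

View pics/w6.png

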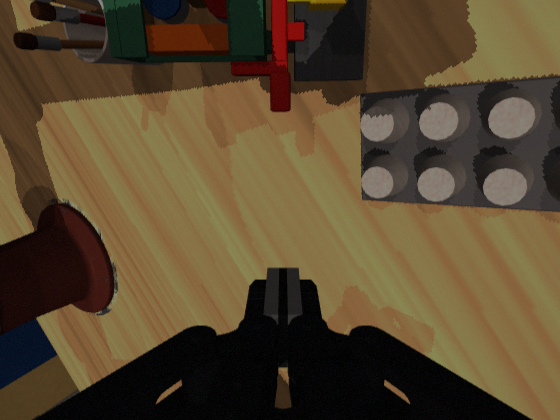

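The orange end is at the mouth (185,40), the latch grip is down at (280,95) with its top at w≈41–42, and nothing touches the robot.

```bash
python3 -c "
from plant import *
print(job_done())"
```

```text
the job is handed in; nothing more can be done
None
```

I handed the job in at about 21 s: the tray is home with its orange end at the mouth, the red latch is down, and the gripper is clear; the judge gave no result back.

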